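# Lock up the knife chest

### The job

The knives are back in their chest and the lid is shut: lock it. Push the black wing latch in and turn it clockwise until it springs back up in the locked position with its steel ear over the padlock, then swing the open shackle in line over the ear's eye and press it down until it clicks and stays down. Leave the bowl, spoon, cabbage and loaf on and around the chest where they are.

Things in the scene. Friction and masses are not known exactly. Their poses are not given: they have to be found in the camera images.
- chest: Steel knife chest, lid shut, fixed to the table: 220 mm deep (its x), 340 mm along its front (y), lid top 115 mm above the table. Origin on the table under the middle of the front edge; x points from the front edge into the chest, z up; the front looks to its -x. On the front, a padlock with a brass body (70 mm along y, 30 along x) is held fast in a steel cradle, its top level with the lid
- latch (a joint): Turn of the wing latch and its ear, rad: 0 = unlocked (start), 1.2 = locked (end stop), clockwise from above. A hidden pin bars turning at both ends unless the wing is pushed down 6 mm or more and kept down; let go at 1.2 it springs up and stays. At 1.2 the wing lies along chest x, red end and ear toward chest -x; at 0 it lies 1.2 rad anticlockwise of that. Turning takes under 0.1 N m
- wing (a joint): How far the wing is pushed down, m: 0 = up, 0.008 = fully in; a spring resists with about 4 N at first and 11 N fully in
- wing_grip (a point): Centre of the wing, on the vertical latch axis at chest (0.055, 0), 153 mm above the table when up. The wing is a black upright bar with one red end, 74 mm long (point x), 14 mm thick (point y), 26 mm tall (139 to 165 mm above the table). Below it are only its stem (22 mm across) and the ear plate, topmost 122 mm above the table
- eye (a point): Centre of the 16 mm eye in the ear plate (3 mm thick steel, 30 mm wide round the eye, top 120 mm above the table), 78 mm from the latch axis; when locked it lies right over the padlock's toe hole
- toe_hole (a point): Mouth of the hole in the padlock's top that takes the shackle's toe, at chest (-0.023, 0), 115 mm above the table
- heel (a point): Point on the axis of the shackle's heel leg, level with the padlock's top (115 mm above the table), at chest (-0.023, 0.042). The shackle swivels about the vertical line through it
- shackle_turn (a joint): Swivel of the shackle about its heel, rad: 0 = in line, toe over the toe hole, against an inner stop; positive = toe swung out, away from the chest front (clockwise from above); at 1.57 the toe is straight out from the heel toward chest -x. Turns very lightly (under 0.05 N m), stays where left
- shackle_drop (a joint): How far the shackle is pressed in, m: 0 = raised (start), 0.022 = bottomed. A spring (5 to 8 N) pops it up again unless it is pressed past about 0.0205, where the hidden pawl clicks into the notch of the toe and holds it at 0.020. Takes 8 to 12 N pressed at 20 mm/s; faster, brief peaks of 20 N come half-way. It goes down only when in line, and through the ear's eye only when the latch is locked
- bow_top (a point): Top of the shackle's bow, half-way between heel and toe, 193 mm above the table when raised; moves with the shackle. The shackle is a round steel U, 10 mm thick, legs 42 mm apart between centres, the bow a half circle; raised, the toe leg begins 8.5 mm above the padlock's top
- toe_tip (a point): Lower tip of the shackle's toe leg, 123 mm above the table when raised
- red_bowl_rim (a point): Bystander: centre of the rim of a small red bowl, 116 mm across, 45 mm high, on the back part of the chest lid
- spoon: Bystander: steel serving spoon, 220 mm long along its x, lying in front of the chest; origin under its middle
- cabbage: Bystander: half a red cabbage, 144 mm across, 75 mm high, cut side down, beside the chest; origin under its centre
- loaf: Bystander: loaf of bread 224 x 115 x 97 mm beside the chest; origin under its centre

How it is judged:
By the outcome, as a careful person would: the job done as asked, in the order asked, and still so for the second after the job is handed in, with the robot touching nothing.
It also fails if it takes over 54 s, if anything falls off the work surface, if the arm or the gripper's body presses on something with over 40 N, if the wrist force passes 120 N, or if a joint passes its speed limit or range.

### The arm

A 6-joint arm with a two-finger parallel gripper is mounted at the origin on the work surface. World frame = base frame: x ahead of the robot, y to its left, z up, the work surface at z = 0. Lengths are in m, angles in degrees, forces in N, time in s.
With the tool pointing down it reaches from about 0.4 to 0.825 m from the base axis. Payload 7 kg.
Tool frame: the origin (TCP) lies at the very end of the fingers, on their centre line; the grasp point (between the pads) lies 19 mm behind it; z points along the fingers, y is the direction in which the jaws open and shut (so a half turn about z gives the same grasp; the last joint's range is limited). The gripper opens to 88 mm and grips with 3 to 60 N. Pads are 19 mm wide; open, the fingers measure 130 mm over their backs; the gripper's body (78 mm by 193 mm) begins 47 mm behind the grasp point.
Start: joints at [87.496, 20.546, 0.682, 0, -70.136, -16.507], TCP at [0.22, 0.638, 0.227] pointing down, gripper open.
Joint ranges: [-176.03, 176.03], [-82.01, 121.73], [-58.28, 71.71], [-173.87, 95.51], [-174.79, -0.11], [-173.66, 173.66]. Speed limits (degrees/s): [136.94, 136.94, 172.46, 180, 180, 180].

### API

Orientations are given as [roll, pitch, yaw] about the fixed x, y, z axes, in that order (R = Rz(yaw) Ry(pitch) Rx(roll)).
In Python, from plant import ctrl gives the robot as it stands.
- The arm moves only by the tool move_arm, never from a script. Its argument "increments" is a list of rows, each a list of 2 entries, a list of its own where there are three numbers: the shift along the world's x, y, z in mm, then the turn about the world's z in rad. A call has exactly 8 rows; each row shifts and turns the pose as measured when the row begins; what a row does not reach is not made up. A row lasts 1/10 s, in which the tool goes at most 50 mm and 8.59 degrees, less where a joint would pass 70% of its speed; a pose out of reach is approached as far as the arm can. A call with a gripper value outside its range is refused whole. "jaw" is the gripper command: -1 is shut, 1 is fully open, values between are in proportion, set as the call begins (left out, the last holds). The fingers move at their own pace and stop on an object; the grip force is fixed at half the most. Time passes only in rows, so rows that do not move let the fingers close, or fill a call up. It gives the time, the measured TCP pose, the force and the opening at its end, in the units of the state.
- ctrl.get_obs(): the state, without advancing time (a new reading comes with each control period).
- ctrl.snapshot(name): name is "side" or "top"; returns a dict with "color" (384x512x3 uint8, red, green, blue), "fx", "fy", "cx", "cy" (pixels), "R" (3x3) and "t" (3): a world point X has camera coordinates R X + t. Camera axes: x right, y down, z forward; pixel columns grow to the right and rows downward; lengths in m; the calibration is good to about 2 mm. A picture is of the moment at which its call begins. There is no depth.
- ctrl.close_job(): hands the job in, once; it reports no verdict.
The state is a dict: "clock": time; "joint_pos": joint angles; "qvel": joint speeds; "tau": joint torques, N m; "tool_pos": TCP position; "orientation": TCP orientation; "force": force on the tool from outside, world axes, zero at the start; "moment": the same for the moment, N m; "opening": finger opening in m.
Only numpy, scipy, OpenCV 4.12 (cv2) and the standard library are available. Lean on these libraries where they do the work, as an engineer would, in place of code of your own. Each camera call takes 0.05 s, during which the arm holds its last target.

## Working session

There is one attempt and no reset: what is moved stays moved. The work goes in short steps, Python scripts to look and compute and a tool call to move; the robot and the scene stay as the last step left them, time stands still between calls to the robot, and variables do not carry over. Pictures are saved under pics/ and viewed, and the job is handed in when it is done.

Besides the shell and the picture viewer there is one more tool, called after ">>>" as a command line: name --argument value ..., lists and objects as JSON in quotes. move_arm: Moves the arm, as the interface text tells. Its arguments: {"type":"object","properties":{"increments":{"type":"array","items":{"type":"array"}},"jaw":{"type":"number"}},"required":["increments"]}

```bash
mkdir -p pics; ls; cat > h.py <<'E'
import numpy as np, cv2, pickle
from plant import ctrl
def shot(name,tag):
    s=ctrl.snapshot(name); pickle.dump(s,open(f'pics/{tag}.pkl','wb'))
    cv2.imwrite(f'pics/{tag}.png',cv2.resize(s['color'][:,:,::-1],(800,600),interpolation=cv2.INTER_CUBIC)); return s
def proj(s,X):
    c=np.asarray(X,float)@np.array(s['R']).T+s['t']; return np.stack([s['fx']*c[...,0]/c[...,2]+s['cx'],s['fy']*c[...,1]/c[...,2]+s['cy']],-1)
def ray(s,u,v,z):
    R=np.array(s['R']);t=np.array(s['t']);C=-R.T@t
    d=R.T@np.array([(u-s['cx'])/s['fx'],(v-s['cy'])/s['fy'],1]); return C+d*(z-C[2])/d[2]
def st():
    o=ctrl.get_obs(); print({k:np.round(o[k],4).tolist() for k in ['clock','tool_pos','orientation','force','opening','joint_pos']})
E
python3 - <<'E'
from h import *
for n in('top','side'):
    s=shot(n,n+'0'); R=np.array(s['R']);print(n,s['fx'],s['cx'],s['cy'],-R.T@np.array(s['t']),R[2])
st()
E
```

```text
pics
top 442.5415519150309 256.5752989334437 189.29142173894647 [0.28665926 0.04161361 1.43957704] [ 0.1950602  -0.0033586  -0.98078552]
side 355.6345309676266 257.37233936909496 188.38060905232211 [ 0.32466316 -0.58935346  0.59103625] [ 0.25998807  0.79699427 -0.54516633]
{'clock': 0.1, 'tool_pos': [0.2198, 0.6378, 0.2257], 'orientation': [179.9158, -0.0055, -19.0181], 'force': [0.0006, -0.2724, -0.9944], 'opening': 0.0878, 'joint_pos': [87.4952, 20.5873, 0.6409, -0.0198, -70.1359, -16.5066]}
```

View pics/top0.png

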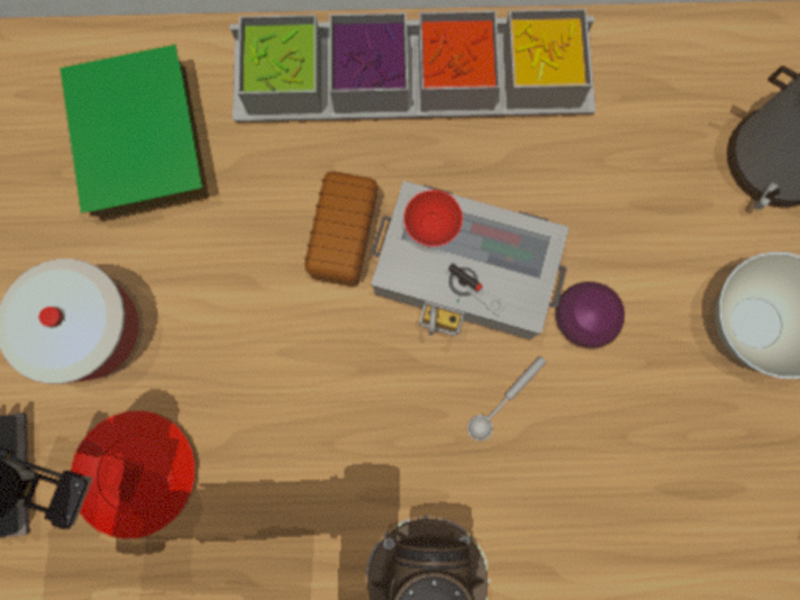

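View pics/side0.png

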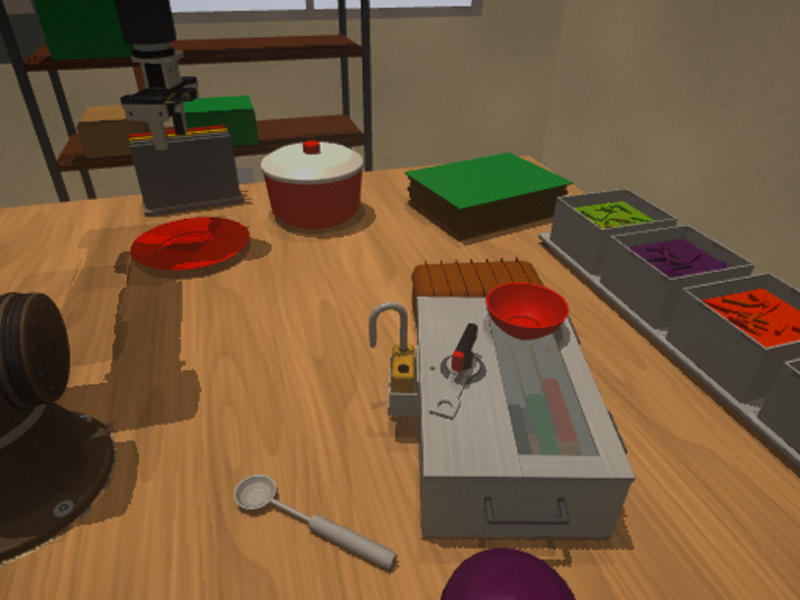

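```bash
python3 - <<'E'
from h import *
for n,(a,b,c,d),k in(('top',(225,105,375,220),5),('side',(225,160,405,340),4)):
    s=pickle.load(open(f'pics/{n}0.pkl','rb'));im=s['color'][b:d,a:c,::-1]
    im=cv2.resize(im,None,fx=k,fy=k,interpolation=cv2.INTER_CUBIC)
    for i in range(a,c,10): cv2.putText(im,str(i),((i-a)*k,8),0,.3,(0,0,255)); 
    for i in range(b,d,10): cv2.putText(im,str(i),(0,(i-b)*k+3),0,.3,(0,0,255))
    cv2.imwrite(f'pics/z_{n}0.png',im)
E
```

```text
(no output)
```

View pics/z_top0.png

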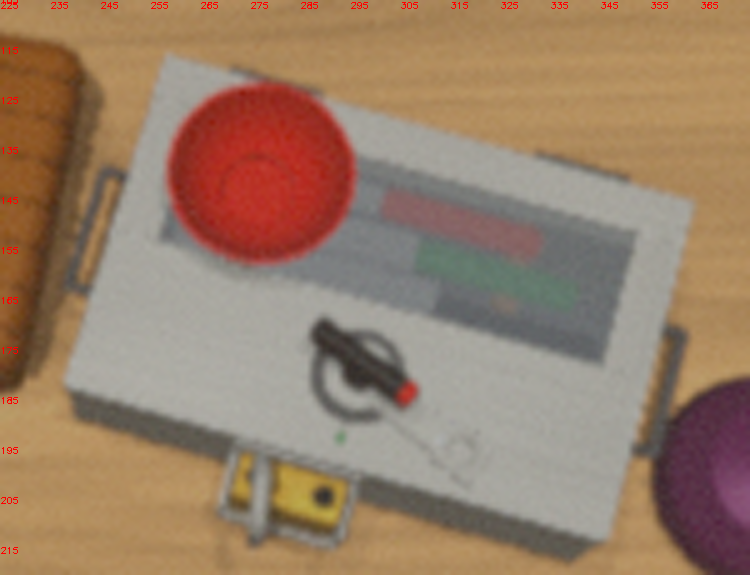

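View pics/z_side0.png

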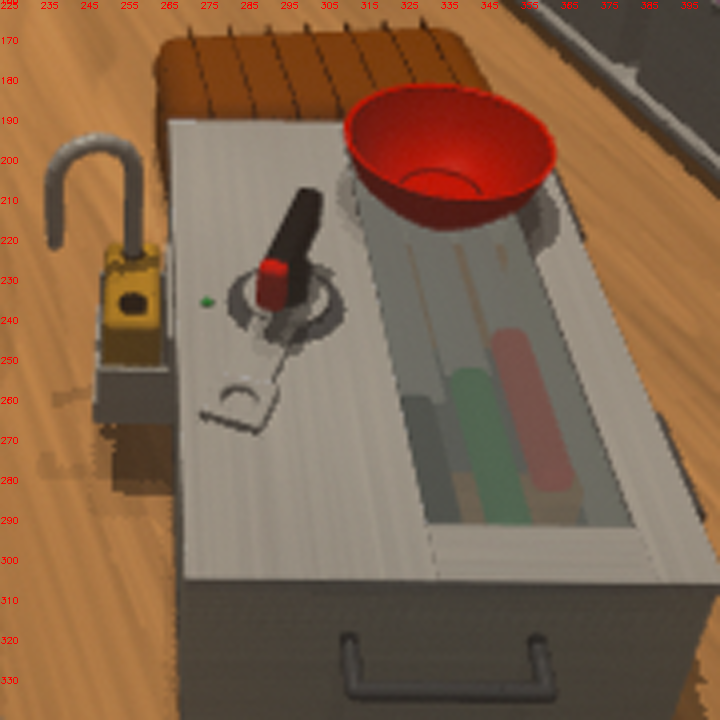

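```bash
cat > fit.py <<'E'
from h import *
from scipy.optimize import least_squares
T=pickle.load(open('pics/top0.pkl','rb'));S=pickle.load(open('pics/side0.pkl','rb'))
h=.115
L=dict(FL=(0,.17,h),FR=(0,-.17,h),BL=(.22,.17,h),BR=(.22,-.17,h),toe=(-.023,0,h))
mt=dict(FL=(237.6,181.6),BL=(257.8,115.4),BR=(363.2,145.2),FR=(346,212.8),toe=(289.3,203.8))
ms=dict(FL=(267.1,189.6),FR=(270.9,304.4),BR=(404.6,305.1),toe=(258,235.5))
def W(p,X):
    c,s=np.cos(p[2]),np.sin(p[2]); X=np.asarray(X,float)
    return np.stack([p[0]+c*X[...,0]-s*X[...,1],p[1]+s*X[...,0]+c*X[...,1],X[...,2]],-1)
def res(p,which='ts'):
    r=[]
    for s,m,k in((T,mt,'t'),(S,ms,'s')):
        if k in which:
            for n in m: r.append(proj(s,W(p,L[n]))-m[n])
    return np.ravel(r)
if __name__=='__main__':
    for w in('ts','t','s'):
        f=least_squares(res,[.55,0,-.25],args=(w,),loss='soft_l1'); print(w,f.x.round(4),np.degrees(f.x[2]).round(2)); print(res(f.x,w).reshape(-1,2).round(1).tolist())
        p=f.x
        print('grip',W(p,(.055,0,.153)),'heel',W(p,(-.023,.042,.115)))
        if w=='ts': np.save('p.npy',p)
E
python3 fit.py
```

```text
ts [ 0.5217 -0.068  -0.3121] -17.88
[[0.3, 0.5], [0.6, 1.3], [-0.1, 1.2], [-0.4, 0.8], [-0.0, 1.1], [0.5, 0.1], [0.8, -1.1], [0.9, -0.2], [-0.0, -0.3]]
grip [ 0.57407469 -0.08489495  0.153     ] heel [ 0.51274023 -0.02097247  0.115     ]
t [ 0.5246 -0.0682 -0.3082] -17.66
[[0.3, -0.3], [0.3, 0.6], [-0.3, 0.0], [-0.4, -0.4], [0.0, 0.1]]
grip [ 0.57699294 -0.08489836  0.153     ] heel [ 0.5154059 -0.0212192  0.115    ]
s [ 0.5202 -0.0686 -0.3118] -17.87
[[0.0, 0.3], [0.1, -0.6], [0.4, 0.2], [-0.6, 0.0]]
grip [ 0.5725823  -0.08544055  0.153     ] heel [ 0.51122798 -0.02153713  0.115     ]
```

```bash
python3 - <<'E'
from fit import *
p=np.array([.5222,-.0683,-.311])
np.save('p.npy',p)
ims=[(n,s,s['color'][:,:,::-1].copy()) for n,s in(('top',T),('side',S))]
def shk(a,drop=0):
    # toe dir at 0: -y chest; positive => toward -x
    d=np.array([-np.sin(a),-np.cos(a)]); th=np.linspace(0,np.pi,15)
    pts=[(-.023,.042,.12)]
    for t in th:
        r=.021-.021*np.cos(t); q=np.array([-.023,.042])+d*r; pts.append((*q,.167+.021*np.sin(t)))
    q=np.array([-.023,.042])+d*.042; pts.append((*q,.1235)); return np.array(pts)
for n,s,im in ims:
    x0,y0,x1,y1=(225,105,375,220) if n=='top' else (225,160,405,340); k=5 if n=='top' else 4
    im=cv2.resize(im[y0:y1,x0:x1],None,fx=k,fy=k,interpolation=cv2.INTER_CUBIC)
    def dr(P,c):
        q=((proj(s,W(p,P))-[x0,y0]+.5)*k).astype(int); cv2.polylines(im,[q.reshape(-1,1,2)],False,c,1)
    dr(shk(1.57),(255,0,0));dr(shk(1.8),(0,255,0))
    a=np.pi-0+1.2; e=.037*np.array([np.cos(a),np.sin(a)])
    dr(np.array([(.055+e[0],e[1],.165),(.055-e[0],-e[1],.165)]),(255,255,0))
    cv2.imwrite(f'pics/o_{n}.png',im)
b=[ray(T,*x,.16) for x in((225+262/5,105+172/5),)]
R=np.array([[np.cos(p[2]),-np.sin(p[2])],[np.sin(p[2]),np.cos(p[2])]])
print('bowl chest',(b[0][:2]-p[:2])@R, 'grip',W(p,(.055,0,.15)),'heel',W(p,(-.023,.042,.1)),'bow0',W(p,(-.023,.021,.1)),'toe',W(p,(-.023,0,.1)))
E
```

```text
bowl chest [0.15066883 0.08983311] grip [ 0.57456154 -0.08513059  0.15      ] heel [ 0.51315581 -0.02127657  0.1       ] bow0 [ 0.50672958 -0.04126916  0.1       ] toe [ 0.50030336 -0.06126175  0.1       ]
```

View pics/o_top.png

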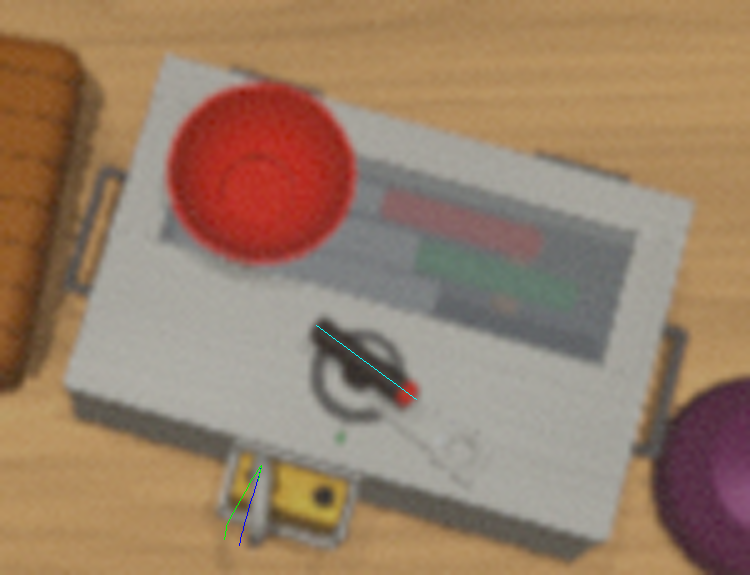

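View pics/o_side.png

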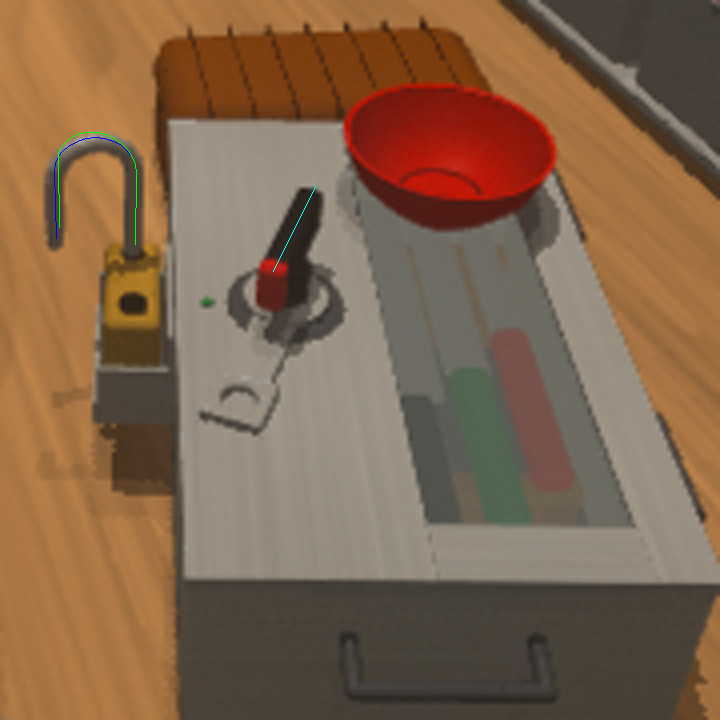

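>>> move_arm --increments '[[[15, -35, 5], 0.05], [[20, -42, 5], 0.05], [[20, -42, 5], 0.05], [[20, -42, 5], 0.05], [[20, -42, 5], 0.05], [[20, -42, 0], 0.05], [[20, -42, 0], 0.05], [[20, -42, 0], 0.05]]' --jaw 1

```text
clock: 0.9
tool_pos: [0.3748, 0.299, 0.2456]
orientation: [179.5, -0.0, 5.2]
force: [1.4, -0.9, -0.2]
opening: 0.0874
```

```bash
python3 -c "
from h import *
st()"
```

```text
{'clock': 0.9, 'tool_pos': [0.3748, 0.299, 0.2456], 'orientation': [179.4761, -0.0135, 5.174], 'force': [1.3503, -0.8781, -0.2257], 'opening': 0.0874, 'joint_pos': [62.413, 1.2187, -21.3126, 0.3183, -67.9023, 32.6401]}
```

>>> move_arm --increments '[[[23, -43, 0], 0.1], [[23, -43, 0], 0.1], [[23, -43, 0], 0.1], [[23, -43, 0], 0.1], [[23, -43, 0], 0.1], [[23, -43, 0], 0.1], [[23, -43, 0], 0.1], [[20, -40, 0], 0.1]]'

```text
clock: 1.7
tool_pos: [0.5563, -0.0542, 0.2459]
orientation: [179.6, -0.1, 53.0]
force: [0.6, 0.7, 0.9]
opening: 0.0878
```

>>> move_arm --increments '[[[14, -25, 0], -0.03], [[4, -6, 0], 0], [[0, 0, -15], 0], [[0, 0, -15], 0], [[0, 0, -5], 0], [[0, 0, 0], 0], [[0, 0, 0], 0], [[0, 0, 0], 0]]' --jaw 0

```text
clock: 2.5
tool_pos: [0.575, -0.0912, 0.2081]
orientation: [179.7, 0.1, 51.1]
force: [-0.9, -0.4, -0.0]
opening: 0.044
```

```bash
python3 - <<'E'
from h import *
st()
for n,(a,b,c,d),k in(('top',(225,105,375,220),5),('side',(225,130,405,290),4)):
    s=shot(n,n+'1');im=s['color'][b:d,a:c,::-1]
    cv2.imwrite(f'pics/z_{n}1.png',cv2.resize(im,None,fx=k,fy=k,interpolation=cv2.INTER_CUBIC))
E
```

```text
{'clock': 2.5, 'tool_pos': [0.575, -0.0912, 0.2081], 'orientation': [179.7062, 0.0575, 51.1193], 'force': [-0.8526, -0.4142, -0.0457], 'opening': 0.044, 'joint_pos': [10.4057, 12.4705, -13.2186, 0.2891, -64.1631, 130.5881]}
```

View pics/z_side1.png

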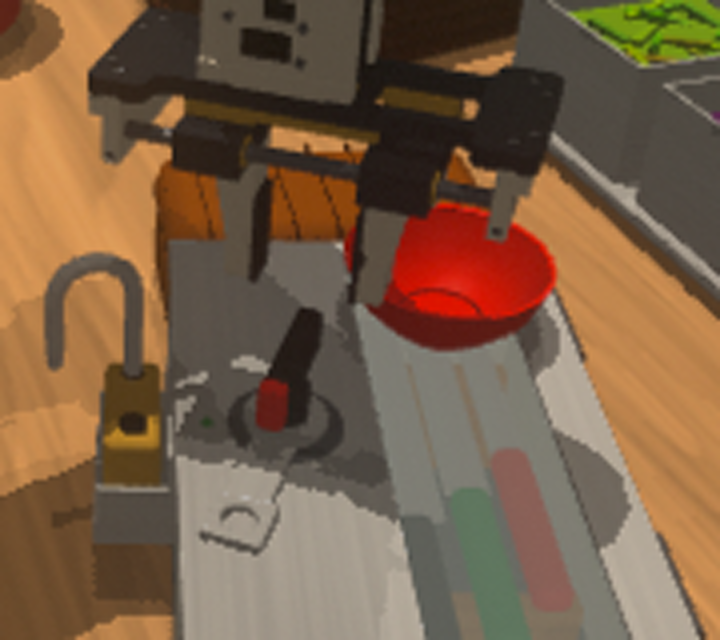

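View pics/z_top1.png

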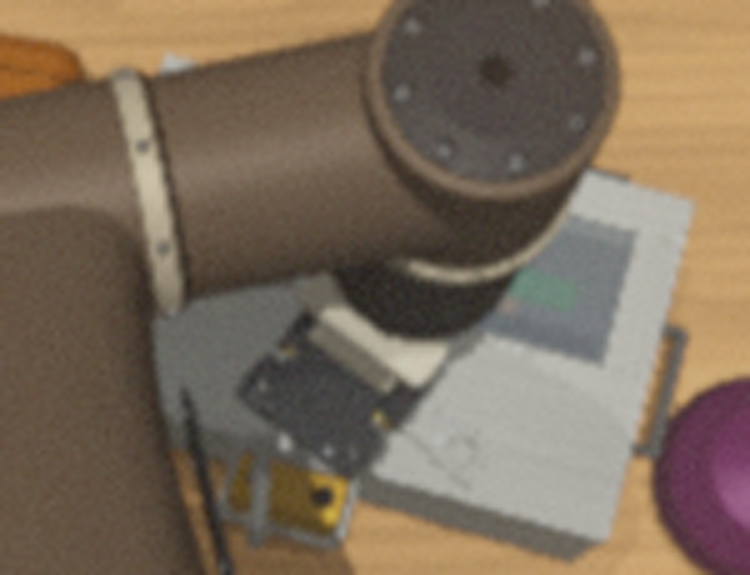

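>>> move_arm --increments '[[[0, 6, 0], 0], [[0, 0, -15], 0], [[0, 0, -15], 0], [[0, 0, -12], 0], [[0, 0, -8], 0], [[0, 0, -4], 0], [[0, 0, 0], 0], [[0, 0, 0], 0]]'

```text
clock: 3.4
tool_pos: [0.5769, -0.083, 0.1552]
orientation: [179.5, -0.2, 51.2]
force: [0.2, 0.3, 0.1]
opening: 0.0434
```

>>> move_arm --increments '[[[-2, -2, -4], 0], [[0, 0, -6], 0], [[0, 0, -4], 0], [[0, 0, 0], 0], [[0, 0, 0], 0], [[0, 0, 0], 0], [[0, 0, 0], 0], [[0, 0, 0], 0]]'

```text
clock: 4.2
tool_pos: [0.5755, -0.0853, 0.1413]
orientation: [179.4, -0.3, 51.2]
force: [0.4, -0.0, -0.4]
opening: 0.0439
```

```bash
python3 - <<'E'
from h import *
st()
for n,(a,b,c,d),k in(('side',(225,130,405,290),4),):
    s=shot(n,n+'2');im=s['color'][b:d,a:c,::-1]
    cv2.imwrite(f'pics/z_{n}2.png',cv2.resize(im,None,fx=k,fy=k,interpolation=cv2.INTER_CUBIC))
E
```

```text
{'clock': 4.2, 'tool_pos': [0.5755, -0.0853, 0.1413], 'orientation': [179.3581, -0.2712, 51.1669], 'force': [0.3765, -0.0374, -0.4483], 'opening': 0.0439, 'joint_pos': [11.0309, 15.4402, -18.7315, 0.3847, -55.2079, 129.9166]}
```

View pics/z_side2.png

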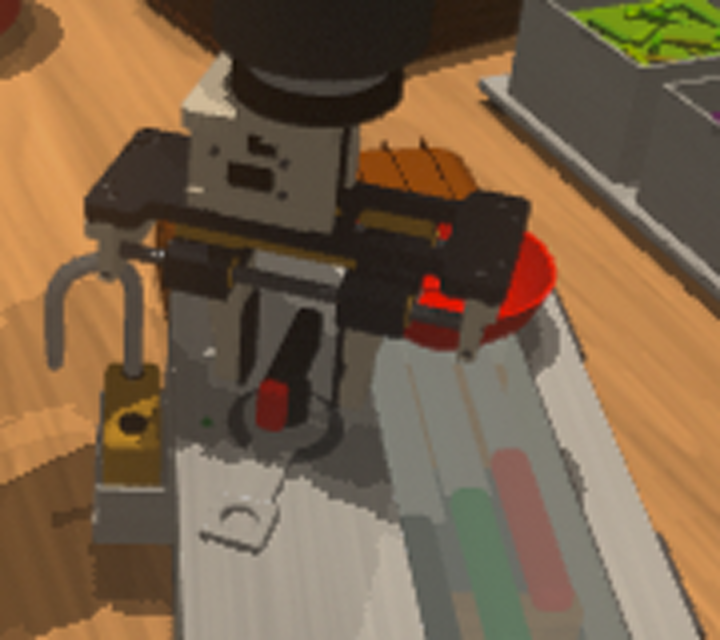

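```bash
python3 - <<'E'
from fit import *
s=pickle.load(open('pics/side2.pkl','rb')); a=np.radians(141.2); d=np.array([np.cos(a),np.sin(a)])
for r in(-.095,.085,.09,.095):
  for z in (.2,.207,.215):
    X=np.array([*(np.array([.5755,-.0853])+d*r),z]); q=(proj(s,X)-[225,130]+.5)*4; print(r,z,q.round())
E
```

```text
-0.095 0.2 [503. 334.]
-0.095 0.207 [506. 321.]
-0.095 0.215 [508. 307.]
0.085 0.2 [137. 251.]
0.085 0.207 [137. 239.]
0.085 0.215 [137. 226.]
0.09 0.2 [127. 249.]
0.09 0.207 [127. 237.]
0.09 0.215 [128. 224.]
0.095 0.2 [118. 247.]
0.095 0.207 [118. 235.]
0.095 0.215 [118. 222.]
```

```bash
python3 - <<'E'
from fit import *
p=np.load('p.npy')
s=pickle.load(open('pics/side2.pkl','rb')); a=np.radians(141.2); d=np.array([np.cos(a),np.sin(a)]);e=np.array([np.cos(a-np.pi/2),np.sin(a-np.pi/2)])
R=np.array([[np.cos(p[2]),-np.sin(p[2])],[np.sin(p[2]),np.cos(p[2])]])
for r in(-.095,.095):
 for x in (-.039,-.03,-.02):
  for z in (.195,.207):
    X=np.array([*(np.array([.5755,-.0853])+d*r+e*x),z]); q=(proj(s,X)-[225,130]+.5)*4; print(r,x,z,q.round(),((X[:2]-p[:2])@R).round(3))
E
```

```text
-0.095 -0.039 0.195 [488. 392.] [ 0.131 -0.07 ]
-0.095 -0.039 0.207 [492. 371.] [ 0.131 -0.07 ]
-0.095 -0.03 0.195 [491. 381.] [ 0.134 -0.062]
-0.095 -0.03 0.207 [495. 359.] [ 0.134 -0.062]
-0.095 -0.02 0.195 [495. 367.] [ 0.137 -0.053]
-0.095 -0.02 0.207 [499. 346.] [ 0.137 -0.053]
0.095 -0.039 0.195 [ 88. 297.] [-0.047 -0.002]
0.095 -0.039 0.207 [ 88. 277.] [-0.047 -0.002]
0.095 -0.03 0.195 [ 95. 287.] [-0.043  0.006]
0.095 -0.03 0.207 [ 95. 267.] [-0.043  0.006]
0.095 -0.02 0.195 [103. 276.] [-0.04   0.015]
0.095 -0.02 0.207 [103. 256.] [-0.04   0.015]
```

>>> move_arm --increments '[[[0, 0, 1], 0], [[0, 0, 0], 0], [[0, 0, 0], 0], [[0, 0, 0], 0], [[0, 0, 0], 0], [[0, 0, 0], 0], [[0, 0, 0], 0], [[0, 0, 0], 0]]' --jaw -1

```text
clock: 5.05
tool_pos: [0.5743, -0.0842, 0.1427]
orientation: [179.5, -0.3, 51.1]
force: [-0.4, -0.1, -0.3]
opening: 0.0138
```

>>> move_arm --increments '[[[0, 0, -2], 0], [[0, 0, -2], 0], [[0, 0, -2], 0], [[0, 0, -2], 0], [[0, 0, -1], 0], [[0, 0, 0], 0], [[0, 0, 0], 0], [[0, 0, 0], 0]]'

```text
clock: 5.85
tool_pos: [0.5744, -0.0842, 0.1371]
orientation: [179.4, -0.3, 51.2]
force: [-3.2, 1.1, 7.2]
opening: 0.0137
```

>>> move_arm --increments '[[[0, 0, -2], 0], [[0, 0, -2], 0], [[0, 0, -1], 0], [[0, 0, -1], 0], [[0, 0, -1], 0], [[0, 0, -1], 0], [[0, 0, -1], 0], [[0, 0, -1], 0]]'

```text
clock: 6.65
tool_pos: [0.5744, -0.0842, 0.1346]
orientation: [179.2, -0.4, 51.3]
force: [-5.1, 2.9, 11.8]
opening: 0.0138
```

>>> move_arm --increments '[[[0, 0, -1], -0.05], [[0, 0, -1], -0.08], [[0, 0, -1], -0.1], [[0, 0, -1], -0.1], [[0, 0, -1], -0.1], [[0, 0, -1], -0.1], [[0, 0, -1], -0.1], [[0, 0, -1], -0.1]]'

```text
clock: 7.45
tool_pos: [0.5743, -0.0841, 0.1346]
orientation: [179.0, -0.6, 8.2]
force: [-4.9, 3.3, 10.9]
opening: 0.0138
```

>>> move_arm --increments '[[[0, 0, -1], -0.1], [[0, 0, -1], -0.1], [[0, 0, -1], -0.1], [[0, 0, -1], -0.08], [[0, 0, -1], -0.05], [[0, 0, -1], -0.03], [[0, 0, -1], -0.02], [[0, 0, -1], -0.02]]'

```text
clock: 8.25
tool_pos: [0.5744, -0.0842, 0.1346]
orientation: [179.0, -0.9, -21.5]
force: [-5.1, 2.1, 10.9]
opening: 0.0146
```

```bash
python3 - <<'E'
from h import *
st(); print(ctrl.get_obs()['moment'])
for n,(a,b,c,d),k in(('side',(225,130,405,290),4),):
    s=shot(n,n+'3');im=s['color'][b:d,a:c,::-1]
    cv2.imwrite(f'pics/z_{n}3.png',cv2.resize(im,None,fx=k,fy=k,interpolation=cv2.INTER_CUBIC))
E
```

```text
{'clock': 8.25, 'tool_pos': [0.5744, -0.0842, 0.1346], 'orientation': [178.9605, -0.8818, -21.5294], 'force': [-5.1399, 2.0761, 10.9296], 'opening': 0.0146, 'joint_pos': [11.8803, 15.7614, -19.823, 1.6672, -54.2635, 55.6103]}
[0.96134457 2.00755005 0.68620195]
```

View pics/z_side3.png

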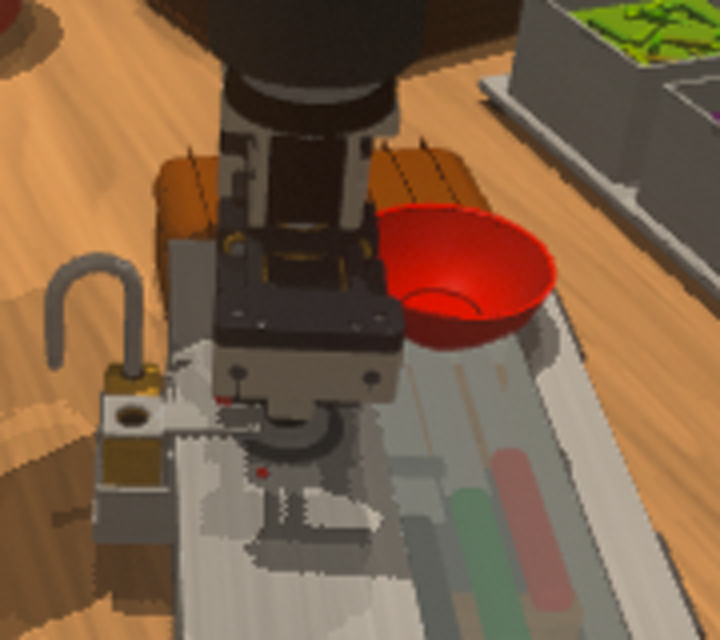

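>>> move_arm --increments '[[[0, 0, 1], 0], [[0, 0, 2], 0], [[0, 0, 2], 0], [[0, 0, 2], 0], [[0, 0, 2], 0], [[0, 0, 1], 0], [[0, 0, 0], 0.02], [[0, 0, 0], 0.02]]'

```text
clock: 9.1
tool_pos: [0.5743, -0.0841, 0.1426]
orientation: [178.9, -0.8, -18.8]
force: [-1.3, 1.0, 2.6]
opening: 0.0143
```

>>> move_arm --increments '[[[0, 0, 0], 0], [[0, 0, 0], 0], [[0, 0, 0], 0], [[0, 0, 0], 0], [[0, 0, 10], 0], [[0, 0, 25], 0], [[0, 0, 30], 0], [[0, 0, 30], 0]]' --jaw 0

```text
clock: 9.9
tool_pos: [0.5712, -0.0847, 0.2381]
orientation: [178.7, -0.4, -18.9]
force: [-0.5, 1.1, 0.3]
opening: 0.0436
```

```bash
python3 - <<'E'
from fit import *
st()
p=np.load('p.npy')+[-.0003,.0009,0]; np.save('p2.npy',p)
def shk(a):
    d=np.array([-np.sin(a),-np.cos(a)]); th=np.linspace(0,np.pi,15); pts=[(-.023,.042,.12)]
    for t in th:
        r=.021-.021*np.cos(t); q=np.array([-.023,.042])+d*r; pts.append((*q,.167+.021*np.sin(t)))
    q=np.array([-.023,.042])+d*.042; pts.append((*q,.1235)); return np.array(pts)
for n,(a,b,c,d),k in(('side',(225,150,345,270),6),('top',(255,175,315,220),10)):
    s=shot(n,n+'4');im=s['color'][b:d,a:c,::-1]
    im=cv2.resize(im,None,fx=k,fy=k,interpolation=cv2.INTER_CUBIC)
    for ang,col in((1.1,(0,255,255)),(1.3,(0,255,0)),(1.5,(255,0,0))):
        q=((proj(s,W(p,shk(ang)))-[a,b]+.5)*k).astype(int); cv2.polylines(im,[q.reshape(-1,1,2)],False,col,1)
    cv2.imwrite(f'pics/z_{n}4.png',im)
for ang in(1.1,1.3,1.5,0): print(ang,W(p,np.array([-.023-.021*np.sin(ang),.042-.021*np.cos(ang),.193])))
E
```

```text
{'clock': 9.9, 'tool_pos': [0.5712, -0.0847, 0.2381], 'orientation': [178.6754, -0.3843, -18.8904], 'force': [-0.5052, 1.0591, 0.2686], 'opening': 0.0436, 'joint_pos': [11.8922, 10.9099, -11.6684, 1.4417, -67.7759, 58.6634]}
1.1 [ 0.49212336 -0.02371803  0.193     ]
1.3 [ 0.49187278 -0.01953252  0.193     ]
1.5 [ 0.49245873 -0.01538066  0.193     ]
0 [ 0.50642958 -0.04036916  0.193     ]
```

View pics/z_side4.png

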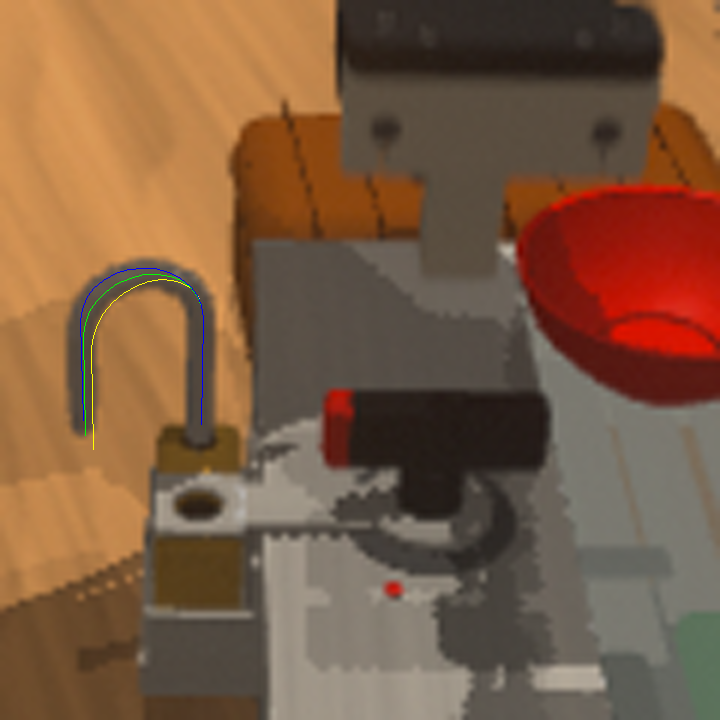

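View pics/z_top4.png

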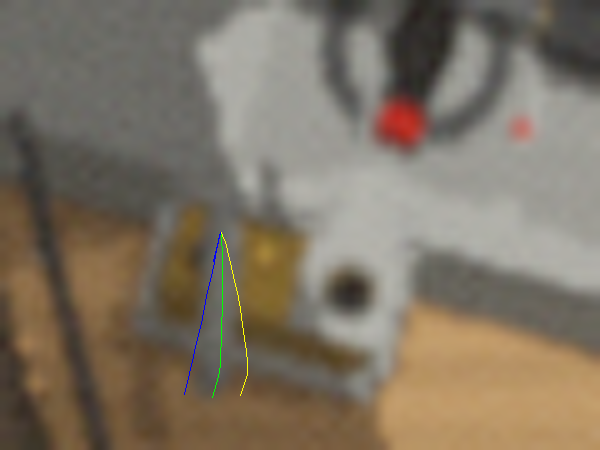

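>>> move_arm --increments '[[[-15, 12, 0], 0.05], [[-20, 17, 0], 0.05], [[-20, 17, 0], 0.05], [[-16, 14, 0], 0.05], [[-8, 7, 0], 0.02], [[0, 0, 0], 0], [[0, 0, -10], 0], [[0, 0, -8], 0]]'

```text
clock: 10.8
tool_pos: [0.4943, -0.0162, 0.2274]
orientation: [179.0, -1.3, -6.0]
force: [0.3, -0.5, 0.5]
opening: 0.0436
```

>>> move_arm --increments '[[[-2, -2, -10], 0], [[0, 0, -12], 0], [[0, 0, -12], 0], [[0, 0, -10], 0], [[0, 0, -4], 0], [[0, 0, 0], 0], [[0, 0, 0], 0], [[0, 0, 0], 0]]'

```text
clock: 11.6
tool_pos: [0.4915, -0.0216, 0.1708]
orientation: [178.8, -0.8, -6.3]
force: [0.1, 0.8, -0.9]
opening: 0.0437
```

>>> move_arm --increments '[[[0, 3, 4], 0], [[0, 0, 1], 0], [[0, 0, 0], 0], [[0, 0, 0], 0], [[0, 0, 0], 0], [[0, 0, 0], 0], [[0, 0, 0], 0], [[0, 0, 0], 0]]' --jaw -0.6

```text
clock: 12.4
tool_pos: [0.4924, -0.0178, 0.1781]
orientation: [178.9, -1.0, -6.3]
force: [0.2, 0.4, 0.3]
opening: 0.0177
```

```bash
python3 - <<'E'
from h import *
st()
for n,(a,b,c,d),k in(('side',(225,150,345,270),6),):
    s=shot(n,n+'5');im=s['color'][b:d,a:c,::-1]
    cv2.imwrite(f'pics/z_{n}5.png',cv2.resize(im,None,fx=k,fy=k,interpolation=cv2.INTER_CUBIC))
E
```

```text
{'clock': 12.4, 'tool_pos': [0.4924, -0.0178, 0.1781], 'orientation': [178.8792, -0.9963, -6.2725], 'force': [0.1641, 0.4486, 0.3207], 'opening': 0.0177, 'joint_pos': [22.0455, 4.969, -27.2342, 1.731, -57.4634, 60.7455]}
```

View pics/z_side5.png

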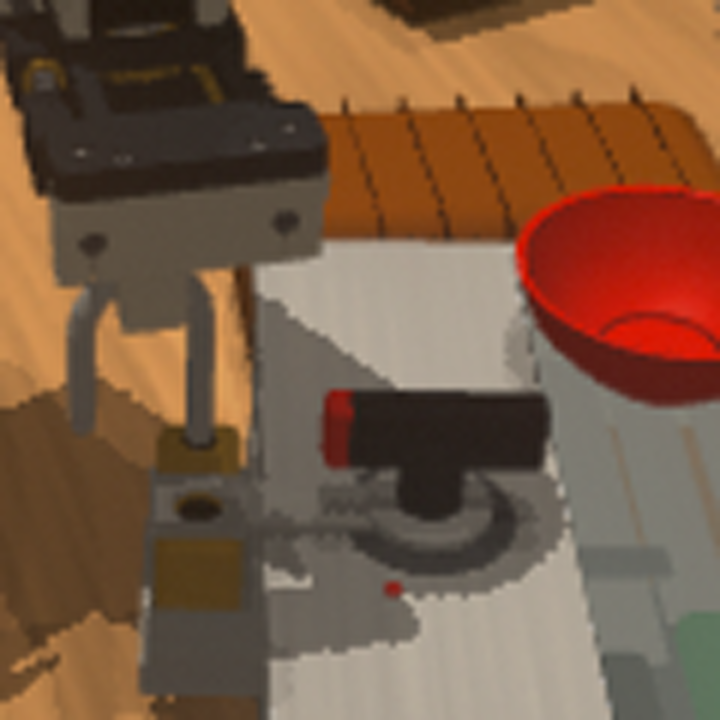

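>>> move_arm --increments '[[[0, -2.4, 0], 0.11], [[0, -2.4, 0], 0.11], [[0.5, -2.3, 0], 0.11], [[0.5, -2.3, 0], 0.11], [[1, -2, 0], 0.11], [[1, -2, 0], 0.11], [[1.5, -2, 0], 0.11], [[0, 0, 0], 0]]'

```text
clock: 13.25
tool_pos: [0.4971, -0.033, 0.1778]
orientation: [178.9, -1.0, 39.6]
force: [-0.4, 1.0, -0.8]
opening: 0.0174
```

>>> move_arm --increments '[[[1.6, -1.8, 0], 0.11], [[1.8, -1.6, 0], 0.11], [[2, -1.5, 0], 0.11], [[2, -1.2, 0], 0.11], [[2, -1, 0], 0.11], [[1, -0.5, 0], 0.05], [[0, 0, 0], 0], [[0, 0, 0], 0]]'

```text
clock: 14.05
tool_pos: [0.5071, -0.0402, 0.1773]
orientation: [179.0, -1.0, 73.7]
force: [0.7, 0.9, -0.2]
opening: 0.0176
```

```bash
python3 - <<'E'
from h import *
st()
for n,(a,b,c,d),k in(('side',(225,150,345,270),6),):
    s=shot(n,n+'6');im=s['color'][b:d,a:c,::-1]
    cv2.imwrite(f'pics/z_{n}6.png',cv2.resize(im,None,fx=k,fy=k,interpolation=cv2.INTER_CUBIC))
E
```

```text
{'clock': 14.05, 'tool_pos': [0.5071, -0.0402, 0.1773], 'orientation': [179.0331, -1.0067, 73.6845], 'force': [0.7156, 0.8763, -0.1646], 'opening': 0.0176, 'joint_pos': [17.3811, 6.4092, -24.827, -0.3572, -57.4013, 146.4837]}
```

View pics/z_side6.png

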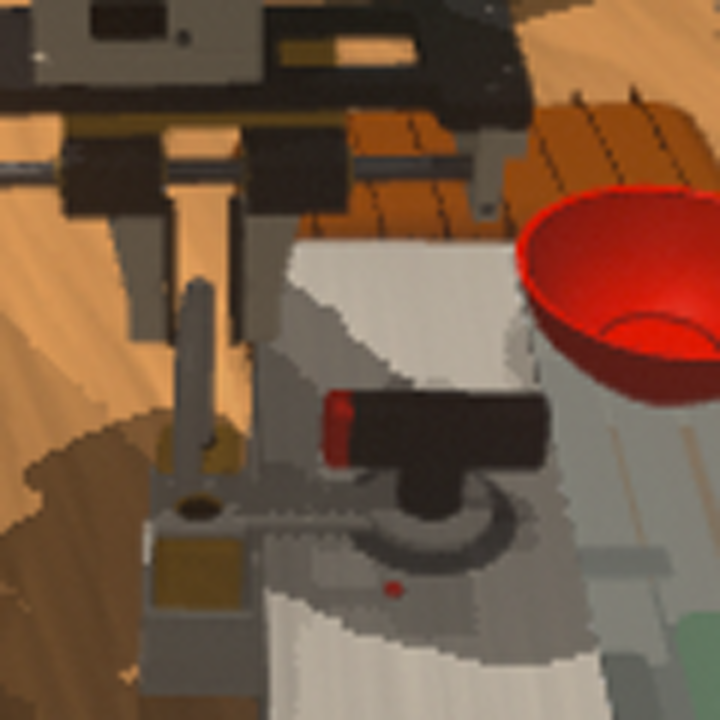

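>>> move_arm --increments '[[[1, -0.3, 0], 0], [[1, -0.3, 0], 0], [[1, -0.3, 0], 0], [[1, -0.3, 0], 0], [[1, -0.3, 0], 0], [[1, -0.3, 0], 0], [[0.5, 0, 0], 0], [[0.5, 0, 0], 0]]'

```text
clock: 14.9
tool_pos: [0.5107, -0.042, 0.1765]
orientation: [179.4, -0.9, 73.4]
force: [-4.5, 2.1, 2.0]
opening: 0.0176
```

```bash
python3 - <<'E'
from h import *
st()
for n,(a,b,c,d),k in(('side',(225,150,345,270),6),):
    s=shot(n,n+'7');im=s['color'][b:d,a:c,::-1]
    cv2.imwrite(f'pics/z_{n}7.png',cv2.resize(im,None,fx=k,fy=k,interpolation=cv2.INTER_CUBIC))
E
```

```text
{'clock': 14.9, 'tool_pos': [0.5107, -0.042, 0.1765], 'orientation': [179.4313, -0.9058, 73.3698], 'force': [-4.4543, 2.1184, 2.0061], 'opening': 0.0176, 'joint_pos': [16.9329, 7.0755, -24.0855, -0.52, -57.8654, 146.7052]}
```

View pics/z_side7.png

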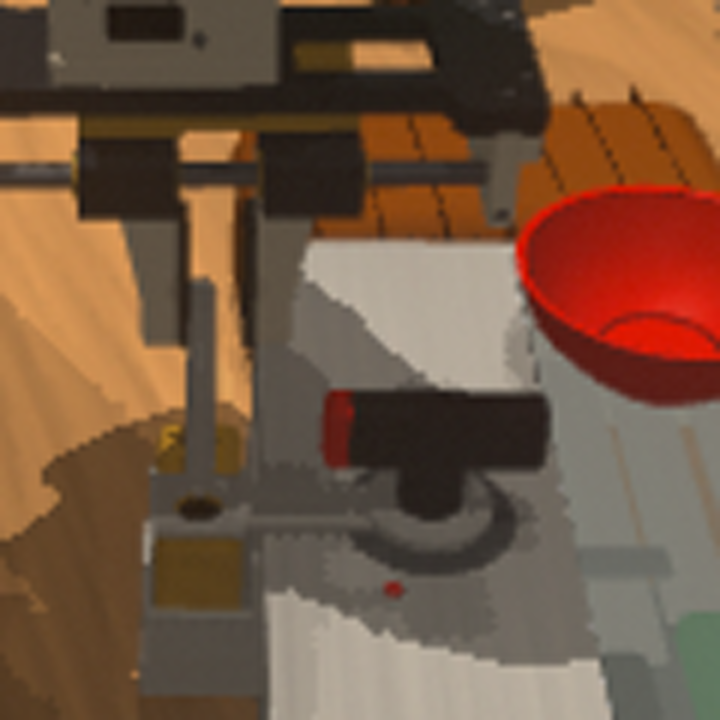

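>>> move_arm --increments '[[[-3.5, 1, 0], 0], [[0, 0, 8], 0], [[0, 0, 12], 0], [[0, 0, 12], 0], [[0, 0, 4], 0], [[0, 0, 0], 0], [[0, 0, 0], 0], [[0, 0, 0], 0]]'

```text
clock: 15.75
tool_pos: [0.51, -0.0408, 0.2178]
orientation: [179.0, -1.1, 73.4]
force: [-0.2, -0.7, -0.6]
opening: 0.0174
```

>>> move_arm --increments '[[[0, 0, 0], -0.1], [[0, 0, 0], -0.1], [[0, 0, 0], -0.1], [[0, 0, 0], -0.1], [[0, 0, 0], -0.1], [[0, 0, 0], 0], [[0, 0, 0], 0], [[0, 0, 0], 0]]' --jaw -1

```text
clock: 16.55
tool_pos: [0.5082, -0.0412, 0.2142]
orientation: [179.3, -0.8, 43.9]
force: [-0.5, 0.4, 1.1]
opening: 0.0004
```

```bash
python3 - <<'E'
from h import *
st()
for n,(a,b,c,d),k in(('side',(225,150,345,270),6),):
    s=shot(n,n+'8');im=s['color'][b:d,a:c,::-1]
    cv2.imwrite(f'pics/z_{n}8.png',cv2.resize(im,None,fx=k,fy=k,interpolation=cv2.INTER_CUBIC))
E
```

```text
{'clock': 16.55, 'tool_pos': [0.5082, -0.0412, 0.2142], 'orientation': [179.2561, -0.787, 43.9268], 'force': [-0.4967, 0.4219, 1.0553], 'opening': 0.0004, 'joint_pos': [17.7228, 4.7195, -21.8322, 0.3609, -62.4142, 116.0346]}
```

View pics/z_side8.png

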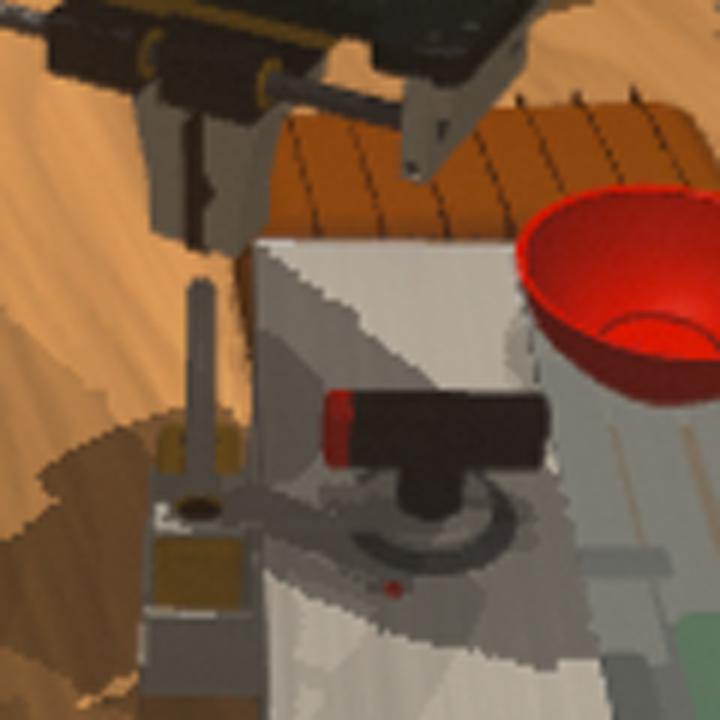

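>>> move_arm --increments '[[[-1, 0.5, -5], 0], [[0, 0, -6], 0], [[0, 0, -3], 0], [[0, 0, -2], 0], [[0, 0, -2], 0], [[0, 0, -2], 0], [[0, 0, -2], 0], [[0, 0, -2], 0]]'

```text
clock: 17.4
tool_pos: [0.5073, -0.0409, 0.1889]
orientation: [179.2, -0.8, 44.1]
force: [-1.4, -0.4, 5.0]
opening: 0.0005
```

>>> move_arm --increments '[[[0, 0, -2.5], 0], [[0, 0, -2.5], 0], [[0, 0, -2.5], 0], [[0, 0, -2.5], 0], [[0, 0, -2.5], 0], [[0, 0, -2.5], 0], [[0, 0, -2.5], 0], [[0, 0, -2.5], 0]]'

```text
clock: 18.2
tool_pos: [0.5079, -0.041, 0.1711]
orientation: [179.1, -0.9, 44.2]
force: [-3.8, 0.6, 6.5]
opening: 0.0007
```

>>> move_arm --increments '[[[0, 0, -2], 0], [[0, 0, -2], 0], [[0, 0, -1], 0], [[0, 0, 2], 0], [[0, 0, 5], 0], [[0, 0, 10], 0], [[0, 0, 20], 0], [[0, 0, 20], 0]]'

```text
clock: 19.0
tool_pos: [0.507, -0.0417, 0.2272]
orientation: [179.0, -0.8, 44.3]
force: [0.6, -0.1, -0.2]
opening: 0.0004
```

>>> move_arm --increments '[[[-10, 5, 15], 0], [[-20, 20, 15], 0], [[-20, 30, 10], 0], [[-10, 35, 10], 0], [[0, 30, 0], 0], [[0, 20, 0], 0], [[0, 0, 0], 0], [[0, 0, 0], 0]]'

```text
clock: 19.8
tool_pos: [0.4462, 0.1031, 0.2852]
orientation: [178.9, -1.2, 44.1]
force: [0.8, 0.3, 0.2]
opening: 0.0005
```

```bash
python3 - <<'E'
from h import *
st()
for n,(a,b,c,d),k in(('side',(225,150,345,270),6),('top',(225,105,375,220),5)):
    s=shot(n,n+'9');im=s['color'][b:d,a:c,::-1]
    cv2.imwrite(f'pics/z_{n}9.png',cv2.resize(im,None,fx=k,fy=k,interpolation=cv2.INTER_CUBIC))
E
```

```text
{'clock': 19.8, 'tool_pos': [0.4462, 0.1031, 0.2852], 'orientation': [178.9261, -1.2333, 44.1412], 'force': [0.7768, 0.282, 0.1945], 'opening': 0.0005, 'joint_pos': [38.6274, -3.7199, -21.2032, 1.0041, -71.1886, 95.1895]}
```

View pics/z_side9.png

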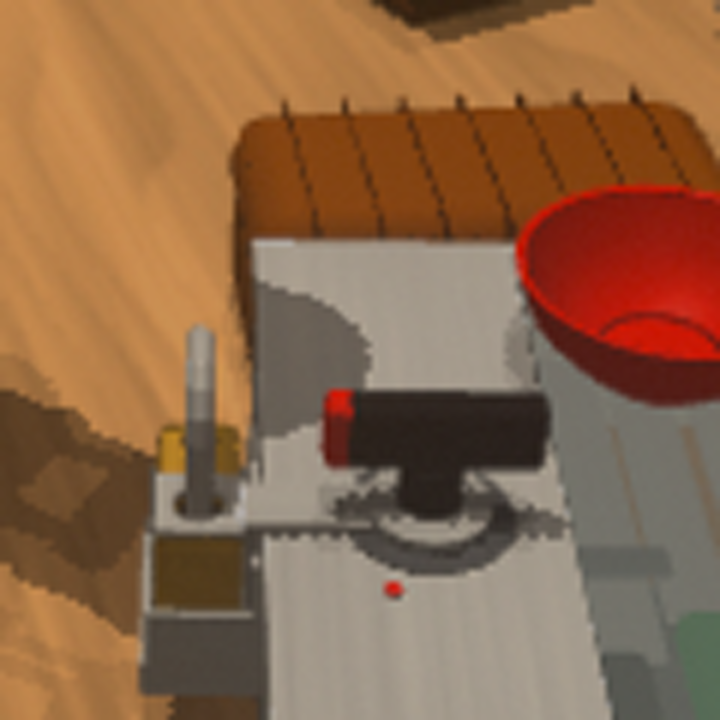

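View pics/side9.png

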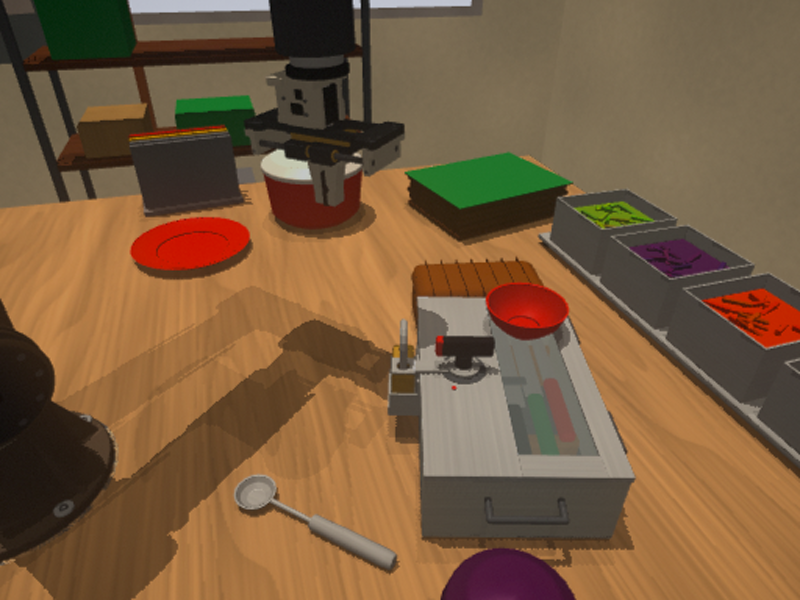

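View pics/z_top9.png

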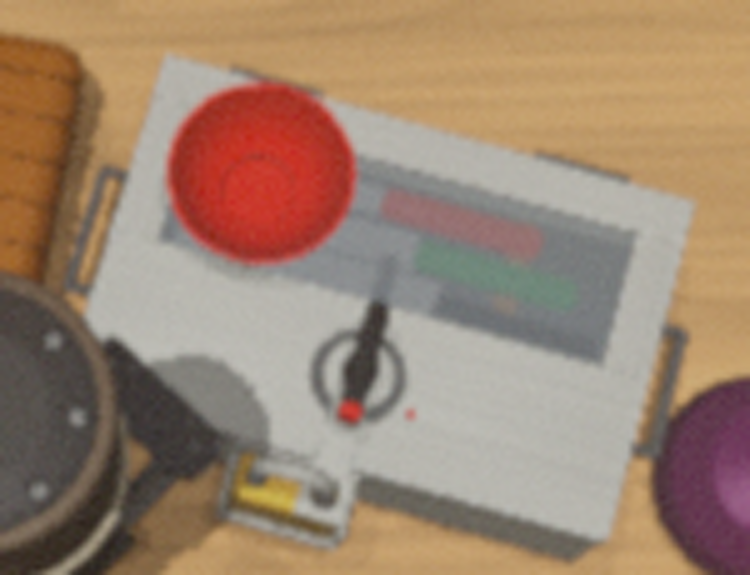

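```bash
python3 - <<'E'
from fit import *
s=pickle.load(open('pics/side9.pkl','rb'));p=np.load('p2.npy')
for z in(.193,.173): print((proj(s,W(p,(-.023,.021,z)))-[225,150]+.5)*6)
print(np.abs(ctrl.get_obs()['qvel']).max())
ctrl.close_job()
E
```

```text
[204.16655015 289.40369571]
[203.32661446 338.73888931]
0.5658003225614504
the job is handed in; nothing more can be done
```

The chest is locked, and I handed the job in at about 20 s of the 54 s allowed.

- **Latch:** I gripped the wing, pushed it in about 8 mm (about 12 N), and turned it clockwise to the end stop. After I let it rise and let go, the camera shows it standing up at locked, with the ear's eye over the toe hole.
- **Shackle:** I swung it in line against its inner stop with loosely closed jaws, then pressed it down about 22 mm with the closed fingertips.
- **Last pictures:** With the arm clear, the shackle is still down with its toe through the eye. The bow top moved about 45 zoomed pixels, against about 49 expected for the 20 mm drop. The bowl, spoon, cabbage and loaf look where they were; I compared these by eye only.
- **Forces:** The highest I read was about 13 N, at the ends of moves.

No check failed. The two cameras disagreed by about 4 mm on the chest position along x, so I used a value in between; the grip on the wing agreed with it to about 1 mm.

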